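Set the rotary stage to the red mark and record it

ROBOT

A 7-joint arm with a two-finger parallel gripper is mounted at the origin on a cart in front of the work surface, level with it; the furniture and walls round the work are solid. World frame = base frame: x ahead of the robot, y to its left, z up, the work surface at z = 0. Lengths are in m, angles in rad, forces in N, time in s.
With the tool pointing down it reaches from about 0.35 to 0.9 m from the base axis. Payload 8.1 kg.
Tool frame: the origin (TCP) lies on the centre line of the jaws, within the pads' length; the fingertips stand tip_reach ahead of it and the grasp point (between the pads) lies 11 mm behind it (tip_reach is the distance from the TCP to the fingertips, in m); z points along the fingers, x is the direction in which the jaws open and shut, and the axes are right-handed (so a half turn about z gives the same grasp; the last joint's range is limited). The gripper opens to 92 mm and grips with 3 to 60 N. Pads are 19 mm wide; open, the fingers measure 130 mm over their backs; the gripper's body (75 mm by 190 mm) begins 47 mm behind the grasp point.
Start: joints at [-1.283, 0.434, 0.025, 1.573, -0.012, 1.134, -0.075], TCP at [0.238, 0.578, 0.235] pointing down, gripper open.
Joint ranges: [-2.62, 2.62], [-0.44, 2.09], [-1.27, 1.32], [0.08, 2.57], [-1.32, 4.46], [0.12, 2], [-2.74, 2.74]. Speed limits (rad/s): [2.22, 2.22, 3.01, 3.01, 3.14, 3.14, 3.14].

INTERFACE

Orientations are given as a rotation vector (axis times angle).
In Python, from rig import move_to, move_straight, movej, grip, hold, ik, camera, get_calibration, PlanningError, job_done, get_clock, get_joint_positions, get_dq, get_joint_torque, get_eef_pos, get_tool_rot, get_contact_force, get_torque, get_finger_gap, tip_reach gives the robot as it stands. Calls block until the motion is done:
- move_to(position, orientation): joint-space move of the TCP to a pose.
- move_straight(position, frame=None, speed=0.15): straight line of the TCP; frame=None keeps the orientation; speed is the mean speed in m/s.
- movej(angles): joint-space move.
- grip(opening, newtons=None): opening from 0.0 (shut) to 1.0 (fully open); newtons is the grip in N (None keeps the last); returns when the fingers have stopped.
- hold(seconds).
- ik(position, orientation): joint angles nearest the present ones, or None.
- camera(name): name is "scene" or "top"; returns the picture (480x640x3 uint8, red, green, blue); there is no depth.
- get_calibration(name): a dict with "fovy" (degrees; the focal length in pixels is half the picture's height over the tangent of half this angle, whatever the lens; pixels are square), "cx", "cy" (the principal point, pixels), "eye" and "attitude" of the camera in the world. Camera axes: x right, y down, z forward; pixel columns grow to the right and rows downward; lengths in m; the calibration is good to about 2 mm. A picture is of the moment at which its call begins. get_calibration takes no time and is no camera call.
A pose or a line that the arm cannot do raises PlanningError and nothing moves.
- job_done(): hands the job in, once; it reports no verdict.
Readings, each from a call of its own:
- get_clock(): time.
- get_joint_positions(): joint angles.
- get_dq(): joint speeds.
- get_joint_torque(): joint torques, N m.
- get_eef_pos(): TCP position.
- get_tool_rot(): TCP orientation.
- get_contact_force(): force on the tool from outside, world axes, zero at the start.
- get_torque(): the same for the moment, N m.
- get_finger_gap(): opening from 0.0 (shut) to 1.0 (fully open).
Only numpy, scipy, OpenCV 4.12 (cv2) and the standard library are available. Lean on these libraries where they do the work, as an engineer would, in place of code of your own. Each camera call takes 0.05 s, during which the arm holds its last target. There are 200 camera calls.

TASK

On the rotary stage, push the upright lug on the black dial round with a fingertip until the dial's white index line is lined up with the thin red line on the scale ring, then press the green button right down with a fingertip to record the setting, and let it come back up. Only push and press, never pinch the lug from both sides; do not press the button before the lines meet, and leave the blue jar, the small vial and the stopper standing where they are.

Things in the scene. Friction and masses are not known exactly. Their poses are not given: they have to be found in the camera images.
- stage: Rotary stage, fixed to the worktop: aluminium plate 215 x 150 mm, top 16 mm above the worktop, on it a white scale ring of radius 71 mm with a black line every 10 degrees (top at 19 mm). Origin: on the vertical dial axis, at worktop height; +x points from the dial to the green button. The plate reaches from x = -75 to +140 mm and y = -75 to +75 mm.
- dial_axis (a point): Centre of the dial's top face, on its vertical axis, 27 mm above the worktop (a 10 mm radius hub cap stands 4 mm higher). A fixed white hot plate, 100 mm high, stands right of the stage (world y below 0.09), a wall shelf hangs over the back of the worktop (front edge at x = 0.65, underside at z = 0.62), and a 170 mm high wash bottle stands at x = 0.46, y = -0.37.
- dial (a joint): Angle of the black dial (radius 48 mm) in rad about the upward axis relative to the stage, counter-clockwise from above positive; at 0 the index line and lug point along the stage's +x. It turns endlessly for this job (more than a turn either way), with light friction (about 0.06 N m, about 2.5 N at the lug), and stays where it is left.
- dial_index (a point): Outer end of the white index line, at the rim of the dial's top face, 48 mm from the axis; turns with the dial; its x points radially outward along the index line, z up.
- lug_mid (a point): Centre of the blue push lug that stands on the dial on the index line, white stripe on top: an upright radial bar, from 14 to 36 mm from the axis, 12 mm thick tangentially, from 27 mm (dial's top) up to 57 mm above the worktop. This point is 25 mm from the axis, 42 mm above the worktop, axes as the index's.
- red_line (a point): Inner part of the thin red target line (3 mm wide, from 49.5 to 65.5 mm from the axis, with a 13 mm wide red clip outside it) on the scale ring, fixed for the run, 21 mm above the worktop. This point is 53 mm from the dial axis, its x points radially outward. It may lie either way round from the index line, up to half a turn.
- button_top (a point): Centre of the top of the green push button (radius 14 mm), 38 mm above the worktop, 108 mm from the dial axis along the stage's +x.
- button (a joint): Button travel in m: 0 up, 0.006 fully down (about 5 N); springs back when released.
- jar_mid (a point): Bystander: blue screw-cap jar, 49 mm across, 63 mm high, loose; this point is at its centre.
- small_vial_mid (a point): Bystander: small clear vial with blue cap, 15 mm across, 33 mm high, loose; this point is at its centre.
- cork_mid (a point): Bystander: pale rubber stopper, 28 mm across, 26 mm high, loose; this point is at its centre.

How it is judged:
By the outcome, as a careful person would: the job done as asked, in the order asked, and still so for the second after the job is handed in, with the robot touching nothing.
It also fails if it takes over 67 s, if anything falls off the work surface, if the arm or the gripper's body presses on something with over 40 N, if the wrist force passes 120 N, or if a joint passes its speed limit or range.

## Working session

There is one attempt and no reset: what is moved stays moved. The work goes in short steps, each a Python script; the robot and the scene stay as the last script left them, time stands still between calls to the robot, and variables do not carry over. Pictures are saved under pics/ and viewed, about 8 in all and at most 12, crops included, and the job is handed in when it is done.

```bash
mkdir -p pics; ls
python3 - <<'E'
from rig import *
import cv2
for n in("scene","top"):
    im=camera(n); cv2.imwrite(f"pics/{n}0.png",im[:,:,::-1]); print(n,get_calibration(n))
print(tip_reach if not callable(tip_reach) else tip_reach(),get_clock(),get_tool_rot(),get_eef_pos())
E
```

```text
pics
scene {'fovy': 54.25976096608262, 'cx': 322.8058052581552, 'cy': 234.75587724295107, 'eye': array([-0.14136954,  0.85260703,  0.41583069]), 'attitude': array([-0.88265465,  2.13107233, -1.38129964])}
top {'fovy': 45.135452469276004, 'cx': 321.97735217416033, 'cy': 238.9576487236049, 'eye': array([0.30174855, 0.3118096 , 0.96954906]), 'attitude': array([-2.14487623,  2.17446711, -0.14365201])}
0.008 0.1 [ 2.60977460e+00  1.74729078e+00 -1.71841800e-03] [0.23794595 0.57744124 0.23402222]
```

View pics/top0.png

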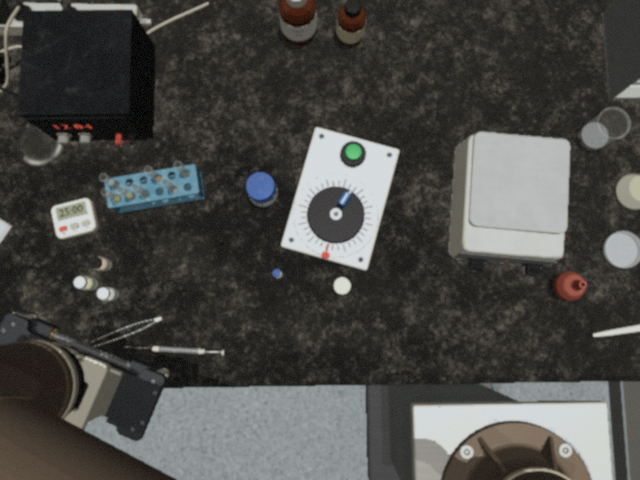

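View pics/scene0.png

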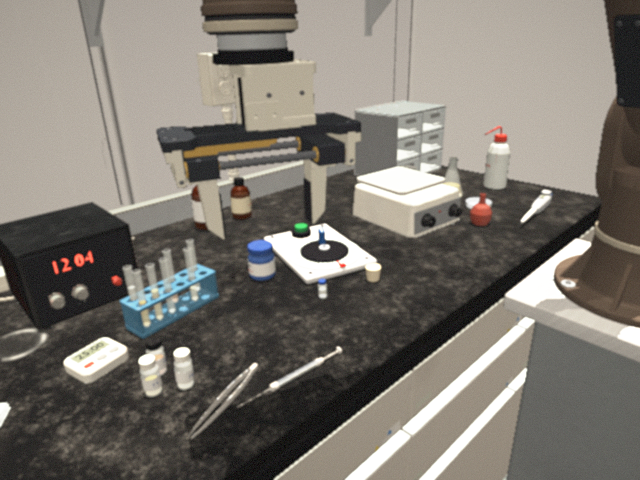

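The top view shows the dial centre near (336,213), the button at (352,153), the lug at (346,198), the red line at (326,250), the jar at (262,187), the vial at (277,273) and the stopper at (342,286). The scene view agrees with this. Next I'll measure them.

```bash
cat > h.py <<'E'
import numpy as np, cv2
from rig import *
from scipy.spatial.transform import Rotation as R
def cal(n):
    c=get_calibration(n); return c,240/np.tan(np.radians(c["fovy"]/2)),R.from_rotvec(c["attitude"]).as_matrix()
def ray(n,uv,z):
    c,f,M=cal(n); d=M@np.array([(uv[0]-c["cx"])/f,(uv[1]-c["cy"])/f,1]); e=c["eye"]
    return e+d*(z-e[2])/d[2]
def proj(n,p):
    c,f,M=cal(n); q=M.T@(np.array(p)-c["eye"]); return np.array([c["cx"]+f*q[0]/q[2],c["cy"]+f*q[1]/q[2]])
def blob(im,lo,hi,box,every=False):
    x0,y0,x1,y1=box
    hsv=cv2.cvtColor(im,cv2.COLOR_RGB2HSV); m=np.zeros(im.shape[:2],np.uint8)
    m[y0:y1,x0:x1]=cv2.inRange(hsv,lo,hi)[y0:y1,x0:x1]
    n,l,s,c=cv2.connectedComponentsWithStats(m); k=1+np.argmax(s[1:,4]); 
    return (l==k), c[k], s[k]
E
python3 - <<'E'
from h import *
im=camera("top"); im2=camera("scene")
def show(name,lo,hi,box,z,n="top",I=im):
    m,c,s=blob(I,lo,hi,box); print(name,c.round(1),s[2:],ray(n,c,z).round(4)); return m,c
B=(270,120,410,275)
m,c=show("button",(45,100,60),(85,255,255),B,.038)
m,c=show("red",(0,120,80),(8,255,255),B,.021)
m,c=show("lug",(100,100,60),(125,255,255),(300,170,370,250),.057)
m,c=show("jar",(100,100,40),(125,255,255),(235,160,285,210),.063)
m,c=show("vial",(95,80,40),(130,255,255),(265,260,290,285),.033)
m,c=show("cork",(0,0,150),(60,120,255),(328,272,356,300),.026)
# dial: dark disc
m,c=show("dark",(0,0,0),(180,255,70),(305,182,368,245),.027)
pts=cv2.findContours(m.astype(np.uint8),0,1)[0][0]; (ec,ax,an)=cv2.fitEllipse(cv2.convexHull(pts)); print("dial",ec,ax,ray("top",ec,.027))
# plate
g=cv2.inRange(cv2.cvtColor(im,cv2.COLOR_RGB2HSV),(0,0,140),(180,60,255)); k=np.zeros_like(g);k[120:275,275:405]=g[120:275,275:405]
p=cv2.findContours(k,0,1)[0]; p=max(p,key=cv2.contourArea); r=cv2.boxPoints(cv2.minAreaRect(p)); w=np.array([ray("top",q,.016) for q in r]); print(w.round(4),np.linalg.norm(np.diff(w,axis=0),axis=1))
m,c=show("s button",(45,100,60),(85,255,255),(280,215,320,245),.038,"scene",im2)
m,c=show("s jarcap",(100,100,40),(125,255,255),(240,235,280,265),.06,"scene",im2)
m,c=show("s red",(0,120,80),(8,255,255),(325,255,355,275),.021,"scene",im2)
cv2.imwrite("pics/z1.png",cv2.resize(im[115:300,235:415,::-1],None,fx=3.2,fy=3.2,interpolation=cv2.INTER_CUBIC))
E
```

```text
button [352.9 151.7] [ 17  17 235] [0.5647 0.251  0.038 ]
red [324.8 255.1] [ 7  5 27] [0.3947 0.2999 0.021 ]
lug [343.6 199.2] [13 16 69] [0.4811 0.2688 0.057 ]
jar [260.2 186.3] [ 31  32 744] [0.5026 0.4022 0.063 ]
vial [275.5 272.1] [ 8  9 59] [0.367  0.3805 0.033 ]
cork [341.8 285.3] [ 17  18 236] [0.3445 0.273  0.026 ]
dark [334.5 214.7] [  55   54 1797] [0.461  0.2831 0.027 ]
dial (335.3027038574219, 214.68411254882812) (54.09065628051758, 54.448421478271484) [0.46106163 0.28167928 0.027     ]
[[0.411  0.3746 0.016 ]
 [0.6181 0.3162 0.016 ]
 [0.5739 0.1693 0.016 ]
 [0.3689 0.2313 0.016 ]] [0.21513032 0.15343672 0.21417152]
s button [300.6 226.9] [ 14   9 111] [0.557  0.2576 0.038 ]
s jarcap [259.6 251.3] [ 27  23 498] [0.4854 0.4169 0.06  ]
s red [342.1 264.9] [ 5  3 14] [0.3941 0.3005 0.021 ]
```

View pics/z1.png

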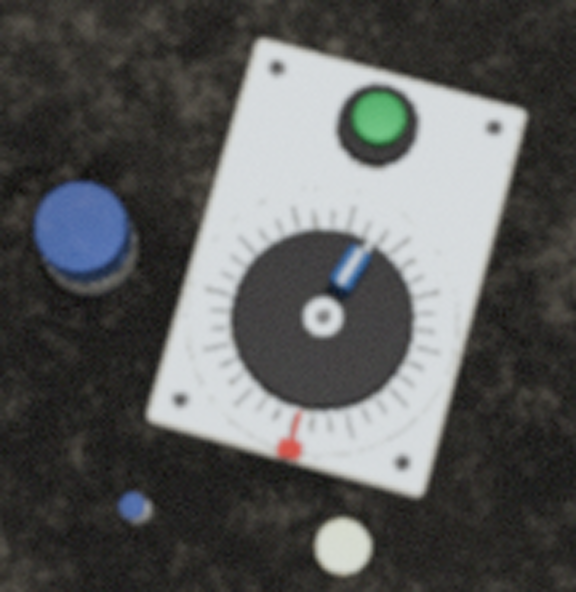

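```bash
cat >> h.py <<'E'
C=np.array([.4615,.2817])
def pose(phi,t,z,r=.026,flip=np.pi):
    u=np.array([np.cos(phi),np.sin(phi)]); v=np.array([-u[1],u[0]]); p=C+r*u+t*v; h=(phi+flip)/2
    return np.array([*p,z]),np.pi*np.array([np.cos(h),np.sin(h),0])
def prof(im,rs,z,f,a0,a1,n="top"):
    th=np.radians(np.arange(a0,a1,.25)); g=np.array([[proj(n,[C[0]+r*np.cos(a),C[1]+r*np.sin(a),z]) for a in th] for r in rs],np.float32)
    s=cv2.remap(im,g[...,0],g[...,1],cv2.INTER_CUBIC).astype(float); w=f(s)
    out=[]
    for row in w:   # per-radius centroid about the peak
        row=row-np.median(row); k=row.argmax(); sl=slice(max(k-32,0),k+33); q=np.clip(row[sl]-.3*row[k],0,None); out.append(np.degrees((q*th[sl]).sum()/q.sum()))
    return np.array(out)
def measure(a0,a1):
    im=np.mean([camera("top").astype(np.float32) for _ in range(4)],0).astype(np.uint8)
    return im,prof(im,np.arange(.038,.0465,.002),.027,lambda s:s.sum(2),a0,a1),prof(im,np.arange(.051,.063,.003),.021,lambda s:s[...,0]-s[...,1],135,195)
E
python3 - <<'E'
from h import *
im,i,r=measure(-60,0); print("index",i.round(1),"red",r.round(1))
hsv=cv2.cvtColor(im,cv2.COLOR_RGB2HSV)
print("hub",ray("top",blob(im,(0,0,130),(180,80,255),(328,206,343,222))[1],.031))
phi0=np.radians(np.median(i))
for fl in(np.pi,0):
  for d in range(20,-181,-40):
    p,o=pose(phi0+np.radians(d),.016,.046,flip=fl); q=ik(p,o); print(fl,d,None if q is None else np.round(q,2))
print([ (q is not None) for q in [ik([.5647,.251,.04],pose(f,0,0,flip=0)[1]) for f in (-.27,.5,1.2,2.9)]])
E
```

```text
index [-29.3 -29.3 -30.2 -32.2 -32.5] red [165.  164.7 164.8 164.8 164.9]
hub [0.4622521  0.28158318 0.031     ]
3.141592653589793 20 [-0.43  0.59 -0.28  1.88  0.24  0.71  2.11]
3.141592653589793 -20 [-0.52  0.56 -0.12  1.91  0.1   0.67  1.57]
3.141592653589793 -60 [-0.61  0.53  0.03  1.97 -0.02  0.64  1.  ]
3.141592653589793 -100 [-0.72  0.51  0.16  2.03 -0.14  0.61  0.4 ]
3.141592653589793 -140 [-0.85  0.51  0.28  2.06 -0.24  0.6  -0.23]
3.141592653589793 -180 [-0.97  0.53  0.39  2.06 -0.33  0.62 -0.88]
0 20 [-0.86  0.59  0.32  1.92 -0.28  0.68 -0.54]
0 -20 [-0.93  0.59  0.46  1.95 -0.4   0.69 -1.09]
0 -60 [-1.    0.59  0.58  2.   -0.5   0.69 -1.68]
0 -100 [-1.33  0.82  1.14  2.07 -0.98  0.93 -1.9 ]
0 -140 [-0.38  0.53 -0.34  2.02  0.29  0.64  2.39]
0 -180 [-0.53  0.51 -0.21  2.02  0.18  0.62  1.76]
[True, True, True, True]
```

Run:
```python
from h import *
grip(0.0)
a=np.radians(-31); p,o=pose(a,.027,.14); move_to(p,o); print(get_clock(),get_finger_gap(),get_contact_force().round(1))
p,o=pose(a,.027,.046); move_straight(p,o,speed=.08); print(get_clock(),get_eef_pos()-p,get_contact_force().round(1))
p,o=pose(a,.0165,.046); move_straight(p,o,speed=.05); print(get_clock(),get_contact_force().round(1))
for d in range(-46,-188,-15):
    p,o=pose(np.radians(d),.0165,.046); move_straight(p,o,speed=.04)
    print(d,round(get_clock(),2),get_contact_force().round(1),(get_eef_pos()-p).round(4))
    if np.linalg.norm(get_contact_force())>25: break
im=camera("scene"); cv2.imwrite("pics/s1.png",cv2.resize(im[150:320,220:420,::-1],None,fx=3.5,fy=3.5))
```

```text
3.55 0.005115176953203078 [-0.4  0.3  0.8]
4.875 [0.00036005 0.00023168 0.00053265] [-0.1  0.2  0.2]
5.2333 [-0.2 -0.2 -0.3]
-46 5.64 [ 1.3  2.3 -0.1] [0.0002 0.0007 0.0002]
-61 6.05 [0.8 2.9 0. ] [0.0002 0.0004 0.0002]
-76 6.46 [2.5 1.9 1.1] [0.0002 0.0002 0.0001]
-91 6.87 [ 2.6  1.7 -0.3] [ 0.0002 -0.      0.    ]
-106 7.28 [ 3.3  0.9 -0.4] [ 0.0001 -0.0002 -0.    ]
-121 7.68 [ 3.6 -0.1  0.1] [-0.     -0.0002 -0.0001]
-136 8.09 [ 2.9 -0.7  0.2] [-0.0001 -0.0003 -0.0001]
-151 8.5 [ 1.9  0.5 -0.4] [-0.0002 -0.0003 -0.0001]
-166 8.91 [ 1.  -0.4  0.1] [-0.0003 -0.0002 -0.0002]
-181 9.32 [-0.9 -1.9 -1.4] [-0.0004 -0.0001 -0.0002]
```

View pics/s1.png

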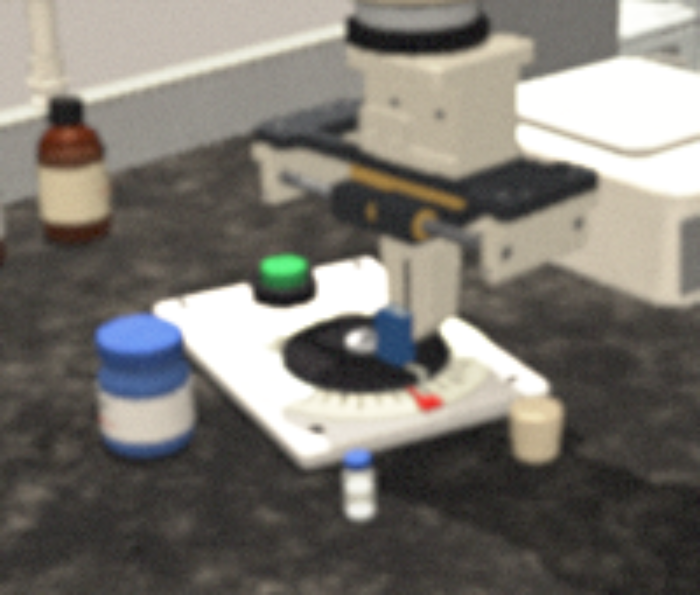

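The lug has been pushed to just short of the red line: the crop shows the index end near (420,375) and the red clip at (428,400). The bystanders are untouched. I'll back off and measure.

```bash
cat >> h.py <<'E'
def retreat(d,z=.13):
    a=np.radians(d); p,o=pose(a,.028,.046); move_straight(p,o,speed=.06); p[2]=z; move_straight(p,o,speed=.15)
    move_to([.30,.52,.22],pose(np.radians(-113),0,0)[1])
E
python3 - <<'E'
from h import *
retreat(-181); print(get_clock())
im,i,r=measure(150,200); print("index",i.round(1),"red",r.round(1))
print(prof(im,np.arange(.020,.035,.003),.057,lambda s:s.min(2),150,200).round(1),"lug stripe")
cv2.imwrite("pics/t2.png",cv2.resize(im[200:265,295:375,::-1],None,fx=8,fy=8,interpolation=cv2.INTER_CUBIC))
E
```

```text
11.6083
index [176.3 176.3 176.3 176.1 176. ] red [164.9 164.7 164.8 164.8 164.9]Traceback (most recent call last):
  File "<stdin>", line 4, in <module>
  File "h.py", line 22, in prof
    th=np.radians(np.arange(a0,a1,.25)); g=np.array([[proj(n,[C[0]+r*np.cos(a),C[1]+r*np.sin(a),z]) for a in th] for r in rs],np.float32)
                                                      ~~~~^^^^^^^^^^^^^^^^^^^^^^^^^^^^^^^^^^^^^^^^^
  File "h.py", line 10, in proj
    c,f,M=cal(n); q=M.T@(np.array(p)-c["eye"]); return np.array([c["cx"]+f*q[0]/q[2],c["cy"]+f*q[1]/q[2]])
          ~~~^^^
  File "h.py", line 5, in cal
    c=get_calibration(n); return c,240/np.tan(np.radians(c["fovy"]/2)),R.from_rotvec(c["attitude"]).as_matrix()
ValueError: time passes only in moves, steps and waits
```

```bash
sed -i 's/^def cal/from functools import lru_cache\n@lru_cache\ndef cal/' h.py
cat >> h.py <<'E'
def push(start,end):
    p,o=pose(np.radians(start),.028,.13); move_to(p,o); p[2]=.046; move_straight(p,o,speed=.1)
    p,o=pose(np.radians(start),.0165,.046); move_straight(p,o,speed=.05)
    p,o=pose(np.radians(end),.0165,.046); move_straight(p,o,speed=.015); hold(.2); print(end,get_contact_force().round(1),(get_eef_pos()-p).round(4)); retreat(end)
E
python3 - <<'E'
from h import *
push(-178,-191.2); print(get_clock())
im,i,r=measure(150,200); print("index",i.round(1),"red",r.round(1))
print(prof(im,np.arange(.020,.035,.003),.057,lambda s:s.min(2),150,200).round(1),"lug stripe")
cv2.imwrite("pics/t2.png",cv2.resize(im[200:265,295:375,::-1],None,fx=8,fy=8,interpolation=cv2.INTER_CUBIC))
E
```

```text
-191.2 [ 1.1 -2.3 -0.6] [ 0.0002 -0.0003  0.    ]
17.4167
index [168.4 168.4 168.5 168.3 168.1] red [165.  164.7 164.8 164.8 164.9]
[168.1 168.1 168.2 168.1 168.2 168.5] lug stripe
```

View pics/t2.png

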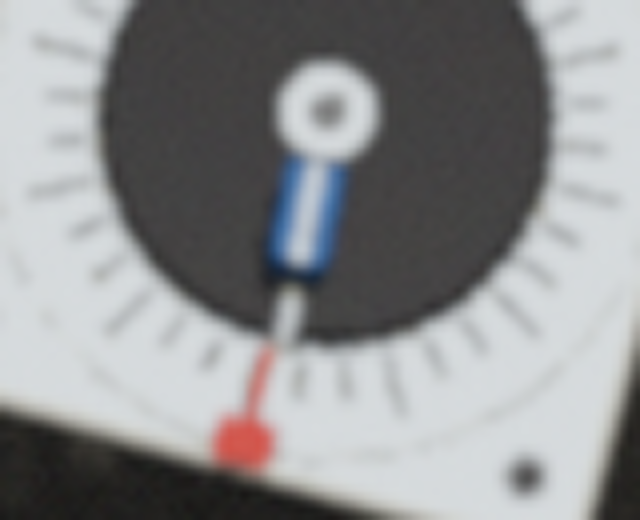

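The picture agrees: the index end at (283,345) is about 3.5° short of the red line's start at (268,350). I'll push on by that amount.

Run:
```python
from h import *
push(-188,-194.6); print(get_clock())
im,i,r=measure(150,200); print("index",i.round(1),"red",r.round(1))
print(prof(im,np.arange(.020,.035,.003),.057,lambda s:s.min(2),150,200).round(1),"lug stripe")
cv2.imwrite("pics/t3.png",cv2.resize(im[200:265,295:375,::-1],None,fx=8,fy=8,interpolation=cv2.INTER_CUBIC))
```

```text
-194.6 [ 0.2 -0.4  0.5] [0.     0.     0.0001]
22.9583
index [163.2 163.3 163.4 163.3 163.2] red [164.9 164.7 164.8 164.8 164.9]
[163.3 162.9 163.3 163.4 163.1 163.2] lug stripe
```

View pics/t3.png

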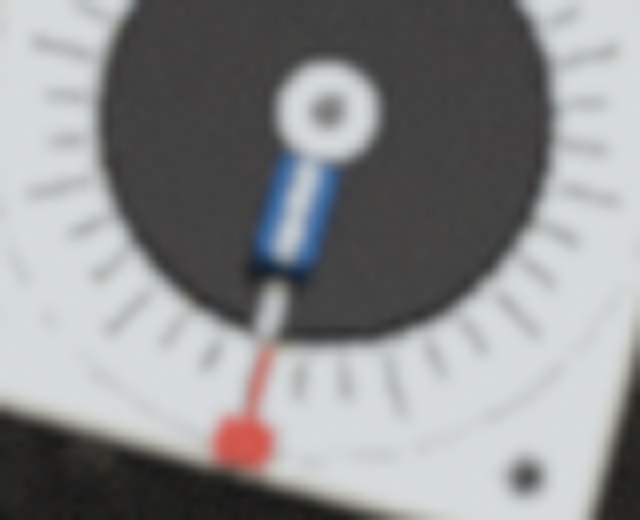

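The index is now at 163.3° and the red line at 164.8°, so it overshot by about 1.5°. I'll nudge it back slowly from the other side.

```bash
cat >> h.py <<'E'
def nudge(side,start,end,goal):
    """side=+1 pushes clockwise, -1 counter-clockwise; slow steps until the tool itself reaches goal (deg)"""
    T=.0165*side; p,o=pose(np.radians(start),.028*side,.13); move_to(p,o); p[2]=.046; move_straight(p,o,speed=.1)
    p,o=pose(np.radians(start),T,.046); move_straight(p,o,speed=.02)
    d=start
    while (end-d)*-side>0:
        d-=.3*side; p,o=pose(np.radians(d),T,.046); move_straight(p,o,speed=.003); hold(.05)
        e=get_eef_pos()[:2]-C; a=np.degrees(np.arctan2(e[1],e[0])-np.arctan2(T,.026)); a=(a+0)%360-360
        if (goal-a)*-side<=0: break
    print("cmd",round(d,2),"tool",round(a,2),get_contact_force().round(1))
    p,o=pose(np.radians(d),.028*side,.046); move_straight(p,o,speed=.06); p[2]=.13; move_straight(p,o,speed=.15)
    move_to([.30,.52,.22],pose(np.radians(-113),0,0)[1])
E
python3 - <<'E'
from h import *
nudge(-1,-199.5,-194.2,-195.4); print(get_clock())
im,i,r=measure(150,200); print("index",i.round(1),"red",r.round(1))
print(prof(im,np.arange(.020,.035,.003),.057,lambda s:s.min(2),150,200).round(1),"lug stripe")
cv2.imwrite("pics/t4.png",cv2.resize(im[200:265,295:375,::-1],None,fx=8,fy=8,interpolation=cv2.INTER_CUBIC))
E
```

```text
cmd -195.3 tool -195.32 [ 2.9  3.1 -0. ]
32.1917
index [166.4 166.5 166.6 166.6 166.5] red [165.  164.7 164.8 164.8 164.9]
[165.8 166.4 166.2 166.3 166.3 166.5] lug stripe
```

Run:
```python
from h import *
nudge(1,-190.3,-194.2,-193.0); print(get_clock())
im,i,r=measure(150,200); print("index",i.round(1),"red",r.round(1))
print(prof(im,np.arange(.020,.035,.003),.057,lambda s:s.min(2),150,200).round(1),"lug stripe")
cv2.imwrite("pics/t5.png",cv2.resize(im[200:265,295:375,::-1],None,fx=8,fy=8,interpolation=cv2.INTER_CUBIC))
```

```text
cmd -193.3 tool -193.07 [ 1.7 -3.1  1. ]
40.4917
index [165.9 165.8 165.8 165.8 166.1] red [165.  164.7 164.8 164.8 164.9]
[165.4 165.5 165.7 165.7 165.7 165.9] lug stripe
```

View pics/t5.png

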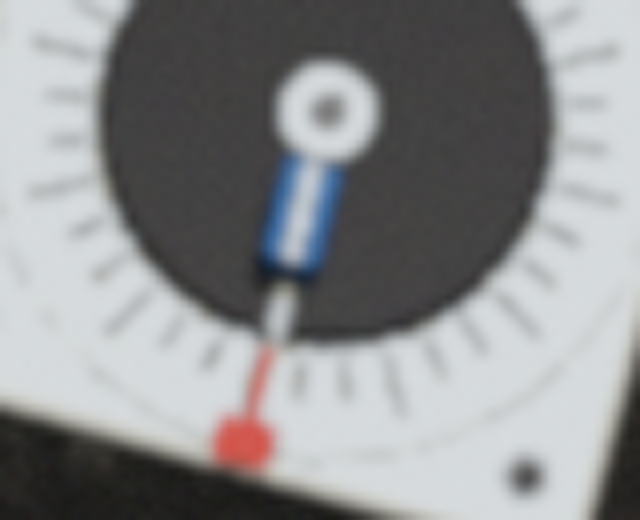

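It's 1.0° short now. I'll do one last small nudge, then measure, and press the button only if the error is under 0.8°.

Run:
```python
from h import *
nudge(1,-192.0,-195,-193.95); print(get_clock())
im,i,r=measure(150,200); print("index",i.round(1),"red",r.round(1))
cv2.imwrite("pics/t6.png",cv2.resize(im[200:265,295:375,::-1],None,fx=8,fy=8,interpolation=cv2.INTER_CUBIC))
err=np.median(i)-np.median(r); print("err",err)
if abs(err)<.8:
    o=pose(np.radians(-195),0,0)[1]; B=[.565,.2513]
    move_to([*B,.10],o); move_straight([*B,.050],speed=.1); f0=get_contact_force()[2]
    for z in np.arange(.046,.0355,-.001):
        move_straight([*B,z],speed=.02); f=get_contact_force()[2]-f0; ez=get_eef_pos()[2]; print(round(z,4),round(ez,4),round(f,1))
        if f>14: break
    hold(.2); print(get_eef_pos()[2],get_contact_force()-0, get_clock())
    move_straight([*B,.10],speed=.12)
    move_to([.30,.52,.22],pose(np.radians(-113),0,0)[1]); print(get_clock())
    im,i,r=measure(150,200); print("index",i.round(1),"red",r.round(1),get_clock())
    cv2.imwrite("pics/t7.png",cv2.resize(im[115:300,235:415,::-1],None,fx=3.2,fy=3.2,interpolation=cv2.INTER_CUBIC))
```

```text
cmd -194.4 tool -194.15 [ 1.7 -3.1  1.2]
48.1833
index [164.6 164.6 164.7 164.7 164.5] red [165.  164.7 164.8 164.8 164.9]
err -0.1414130295954692
0.046 0.0464 1.3
0.045 0.0452 2.9
0.044 0.0441 1.9
0.043 0.0431 4.1
0.042 0.0421 3.9
0.041 0.0411 5.3
0.04 0.0404 6.9
0.039 0.0401 16.4
0.04012318543508017 [-1.33510841  1.11393324 16.7837396 ] 52.8
54.925
index [164.7 164.5 164.7 164.7 164.5] red [164.9 164.7 164.8 164.8 164.9] 55.125
```

Run:
```python
from h import *
job_done(); print(get_clock(),get_contact_force().round(1))
```

```text
the job is handed in; nothing more can be done
the job is handed in; nothing more can be done
```

View pics/t7.png

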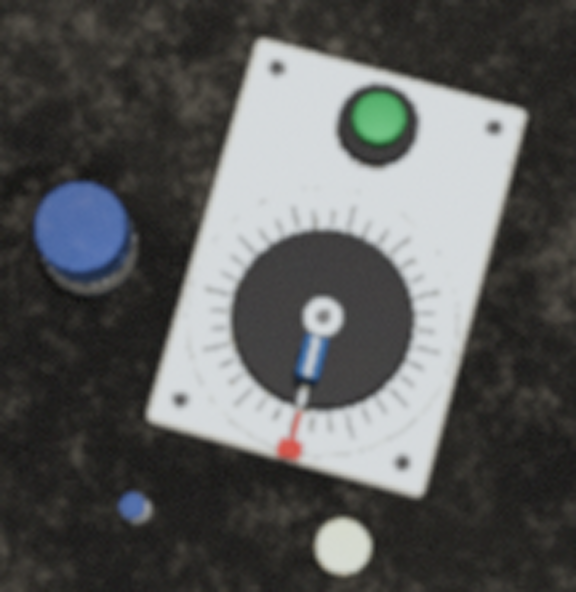

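The dial's index line is on the red line, the button has been pressed right down and let back up, and the job is handed in at about 55 s of the 67 s allowed.

- **Dial:** I turned the lug about 163° clockwise with the shut fingertips, without pinching it. The third push overshot by about 1.5°. One push back from the other side then went about 1.7° too far, and two more clockwise nudges brought it in. The final camera measurement gave 164.7° for the index and 164.8° for the red line, both before and after the press. One pixel is about 2° at the dial's rim, so I trust the match to about half a degree.
- **Button:** I pressed it only after the lines met. It stopped after about 6 mm of travel, with the force rising to about 16 N, so it reached the bottom.
- **Bystanders:** the last picture shows the button up and the jar, vial and stopper at the same pixel positions as at the start. The arm was parked well clear of everything.

I planned to read the clock and wrist force after the hand-in, but the rig refused both readings, so nothing was checked after that point.

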